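Make up the sowing kit and the potting kit

ROBOT

A 6-joint arm with a two-finger parallel gripper is mounted at the origin on the work surface. World frame = base frame: x ahead of the robot, y to its left, z up, the work surface at z = 0. Lengths are in m, angles in rad, forces in N, time in s.
With the tool pointing down it reaches from about 0.35 to 0.925 m from the base axis. Payload 6.4 kg.
Tool frame: the origin (TCP) lies between the finger pads; the fingertips stand 17 mm ahead of it and the grasp point (between the pads) lies 2 mm behind it; z points along the fingers, y is the line along which they close (so a half turn about z gives the same grasp; the last joint's range is limited). The gripper opens to 94 mm and grips with 3 to 60 N. Pads are 16 mm wide; open, the fingers measure 119 mm over their backs; the gripper's body (75 mm by 177 mm) begins 78 mm behind the grasp point.
Start: joints at [1.037, 0.245, 1.558, -0, 1.339, -0.174], TCP at [0.229, 0.608, 0.222] pointing down, gripper open.
Joint ranges: [-3.13, 3.13], [-1.02, 2.26], [0.13, 2.54], [-0.95, 4.09], [0.21, 2.88], [-2.74, 2.74]. Speed limits (rad/s): [2.57, 2.57, 3.14, 3.14, 3.14, 3.14].

INTERFACE

Orientations are given as a rotation vector (axis times angle).
In Python, from plant import ctrl, cams, job gives the robot as it stands. The module is installed in compiled form; this text tells all that it offers.
- The arm moves only by the shell command python3 -m creep 'ROWS' [FORCE]. ROWS is JSON, one flat list of numbers, 7 for each row, row after row: the shift along the tool's x, y, z in m, then the turn, a rotation vector about the tool's x, y, z in degrees, then the gripper command: -1 is shut, 1 is fully open, values between are in proportion. A call has exactly 5 rows; each row shifts and turns the commanded pose from where the row before left it, along the tool's axes as they then stand; what a row does not reach is not made up. A row lasts 1/10 s, in which the tool goes at most 50 mm and 8.59 degrees, less where a joint would pass 70% of its speed; a pose out of reach is approached as far as the arm can. A call with a gripper value outside its range is refused whole. The fingers move at their own pace and stop on an object; FORCE is the grip in N (left out, the last holds). Time passes only in rows, so rows that do not move let the fingers close, or fill a call up. It gives the time, the measured TCP pose, the force, the opening and the grip force at its end, in the units of the state.
- ctrl.sense(): the state, without advancing time (a new reading comes with each control period).
- cams.grab_frame(name): name is "side" or "top" or "wrist"; returns a dict with "image" (384x512x3 uint8, red, green, blue), "vfov" (degrees; the focal length in pixels is half the picture's height over the tangent of half this angle, whatever the lens; pixels are square), "cx", "cy" (the principal point, pixels), "k1" (the pictures are not rectified: a ray, as slopes to the right and down, at radius r is drawn at 1 + k1 r^2 times it, then the intrinsics apply), "view" (4x4, takes a point from world to camera coordinates). Camera axes: x right, y up, looking along -z (the intrinsics and any distortion apply to the point x, -y, -z); pixel columns grow to the right and rows downward; lengths in m; the calibration is good to about 2 mm. A picture is of the moment at which its call begins. There is no depth.
- job.job_done(): hands the job in; it is judged then, once.
Trained networks look in the newest picture that a camera, given by its name, has taken for a name from the list of things; names that differ only in an ending like _2 or _b are one class to them, and where a whole thing is asked for, a point or a joint stands for the part that bears it (a point fixed in the world has none). Each returns a list of dicts, best first, with "confidence" (0 to 1); they miss things now and then, are a little off and sometimes report something else, mostly with a low value. They report only what shows in the picture. A call takes as long as a camera call. They do not tell look-alikes from the thing itself.
- cams.look_for(camera, target): "centre" ([x, y, z] in m, in world coordinates, good to about 4 mm: the middle of the surface that is visible of it).
- cams.pinpoint(camera, target): "centre" ([x, y, z] in m, in world coordinates, good to about 4 mm: a listed point, or the origin of a listed thing).
The state is a dict: "time_s": time; "qpos": joint angles; "dq": joint speeds; "effort": joint torques, N m; "eef_pos": TCP position; "tcp_rot": TCP orientation; "force": force on the tool from outside, world axes, zero at the start; "ft_torque": the same for the moment, N m; "grip_width": finger opening in m; "grip_force": force on a finger pad.
Only numpy, scipy, OpenCV 4.12 (cv2) and the standard library are available. Lean on these libraries where they do the work, as an engineer would, in place of code of your own. Each camera call takes 0.05 s, during which the arm holds its last target. There are 200 camera calls.

TASK

Make up two herb kits from the stock lying in the middle of the bench. Sowing kit, in the long narrow tray: the steel mini rake lying flat in the long bay and the green funnel standing on its wide mouth in the short square bay; potting kit, in the broad tray: the white scoop lying flat in the narrower bay, its floor down, and in the wider bay the ceramic saucer with the small ceramic pot standing upright in it. Set the ceramics down gently rather than dropping them, leave the wooden dibber and the mister bottle where they are, and finish with everything let go and at rest.

Things in the scene. Friction and masses are not known exactly. Their poses are not given: they have to be found in the camera images.
- rake_mid (a point): Stainless steel mini rake, 190 mm long, lying tines down, about 90 g; this point is the middle of its length, on the axis of its round handle, 9 mm above the surface it lies on. x axis: along it towards the tines. The handle, a round bar 18 mm thick, runs from 95 mm behind this point to 30 mm ahead; then a thin neck and a head with five tines, 56 mm wide, to 95 mm ahead. Balances near this point.
- scoop_mid (a point): Small white plastic scoop with a flat floor, 132 mm long, 50 mm wide, about 45 g; this point is the middle of its length, inside its handle, 18 mm above the surface it lies on. x axis: along it towards the mouth. The bowl, 30 mm high, lies 12 to 66 mm ahead of this point; the level handle, 18 mm wide, 12 mm thick, runs from the bowl to 66 mm behind this point, with a 12 mm gap under it.
- funnel_mid (a point): Green silicone funnel (stiff), standing on its wide mouth, spout straight up; 75 mm high, mouth 74 mm across, about 40 g. This point is on its axis half-way up, 37.5 mm above the surface it stands on. The cone ends at about 40 mm height; the spout above it, 15 mm thick and 35 mm long, is what to hold it by. z axis up along the spout.
- saucer_mid (a point): Round white ceramic saucer for the small pot, 66 mm across and 12 mm high, with an upright rim; inside 58 mm across, floor 4 mm thick. This point is on its axis half-way up, 6 mm above the surface it stands on. z axis up. About 60 g.
- pot_mid (a point): Small white ceramic plant pot, empty, open at the top, 58 mm high; 60 mm across at the rim (an upright band, the top 14 mm), tapering to 42 mm across at its foot (about 52 mm half-way up), wall 4 mm. This point is on its axis half-way up, 29 mm above the surface it stands on. z axis up. About 130 g.
- sow_tray: The long narrow wooden kit tray, fixed: 338 mm (x) by 112 mm (y), walls 6 mm thick, 18 mm high, floor 5 mm above the bench. Origin: centre of its underside. A divider 16 mm high parts it into a long bay, inside 220 (x) by 100 mm (y), centred at x = -53 mm, y = 0, and a short square bay, inside 100 by 100 mm, centred at x = +113 mm, y = 0. The rake fits either way round.
- pot_tray: The broad wooden kit tray, fixed: 243 mm (x) by 172 mm (y), walls 6 mm thick, 18 mm high, floor 5 mm above the bench. Origin: centre of its underside. A divider 16 mm high, along y, parts it into a wider bay, inside 135 (x) by 160 mm (y), centred at x = -48 mm, y = 0, and a narrower bay, inside 90 (x) by 160 mm (y), centred at x = +70.5 mm, y = 0; the scoop fits that along y, either way round.
- dibber: Bystander: wooden dibber with a T handle and steel point, 120 mm long, 22 mm high, lying beyond the stock. The origin is under its shaft's middle. Belongs to no kit.
- mister: Bystander: amber glass mister bottle with a black spray head, 64 mm across, 128 mm high, standing beyond the stock. The origin is the centre of its underside. (A terracotta pot with a growing herb, to the left of the trays, and a clear acrylic planter, beyond them on the right, each about 200 mm high, also stand on the bench, clear of the work.)
Mind the look-alikes: they are no part of the job. Of the things shaped like the part that bears pot_mid, the white one is meant.

How it is judged:
By the outcome, as a careful person would: the job done as asked, in the order asked, and still so for the second after the job is handed in, with the robot touching nothing.
It also fails if it takes over 144 s, if anything falls off the work surface, if the arm or the gripper's body presses on something with over 40 N, if the wrist force passes 120 N, or if a joint passes its speed limit or range.

## Working session

There is one attempt and no reset: what is moved stays moved. The work goes in short steps, Python scripts to look and compute and a shell command to move; the robot and the scene stay as the last step left them, time stands still between calls to the robot, and variables do not carry over. Pictures are saved under pics/ and viewed, at most 17 in all, crops included, and the job is handed in when it is done.

```bash
mkdir -p pics
cat > h.py <<'E'
import numpy as np, cv2
from scipy.spatial.transform import Rotation as R
from plant import ctrl, cams, job
def snap(cam, fn, crop=None, scale=1):
    f=cams.grab_frame(cam); im=f["image"][:,:,::-1]
    if crop: im=im[crop[1]:crop[3],crop[0]:crop[2]]
    cv2.imwrite("pics/"+fn, cv2.resize(im,None,fx=scale,fy=scale,interpolation=cv2.INTER_CUBIC)); return f
def K(f):
    h=f["image"].shape[0]; return h/2/np.tan(np.radians(f["vfov"])/2)
def proj(f,p):
    p=np.asarray(p,float); c=f["view"]@np.r_[p,1]; s=np.array([c[0],-c[1]])/-c[2]
    s=s*(1+f["k1"]*(s@s)); return np.array([f["cx"],f["cy"]])+K(f)*s
def back(f,u,v,z):
    d=(np.array([u,v])-[f["cx"],f["cy"]])/K(f); s=d.copy()
    for _ in range(20): s=d/(1+f["k1"]*(s@s))
    Rm=f["view"][:3,:3]; o=-Rm.T@f["view"][:3,3]; r=Rm.T@np.array([s[0],-s[1],-1])
    return o+r*(z-o[2])/r[2]
E
python3 - <<'E'
from h import *
np.set_printoptions(precision=3,suppress=True)
for c in ["top","side"]:
    f=snap(c,c+"0.png",scale=1.5)
    print(c,f["vfov"],f["k1"],f["view"].round(3).tolist())
    for t in ["rake_mid","scoop_mid","funnel_mid","saucer_mid","pot_mid","sow_tray","pot_tray","dibber","mister"]:
        for d in cams.pinpoint(c,t)[:4]:
            print(t,np.array(d["centre"]),round(d["confidence"],2),proj(f,d["centre"]).round())
s=ctrl.sense(); print({k:np.round(v,3) for k,v in s.items()}, R.from_rotvec(s["tcp_rot"]).as_matrix())
E
```

```text
top 47.26333058095954 0.05862558217129474 [[0.011, -1.0, -0.013, 0.005], [0.998, 0.011, 0.06, -0.619], [-0.06, -0.013, 0.998, -1.215], [0.0, 0.0, 0.0, 1.0]]
rake_mid [ 0.424 -0.     0.004] 0.67 [258. 258.]
scoop_mid [ 0.686 -0.01   0.016] 0.6 [262. 164.]
funnel_mid [ 0.555 -0.009  0.039] 0.8 [261. 211.]
saucer_mid [ 0.569 -0.114  0.01 ] 0.96 [299. 206.]
pot_mid [0.659 0.135 0.03 ] 0.84 [210. 173.]
pot_mid [0.661 0.241 0.03 ] 0.81 [172. 172.]
pot_mid [0.556 0.104 0.03 ] 0.78 [221. 210.]
sow_tray [ 0.506 -0.296 -0.001] 0.61 [363. 229.]
pot_tray [ 0.477  0.302 -0.001] 0.89 [151. 237.]
dibber [0.56  0.105 0.029] 0.66 [220. 209.]
dibber [ 0.793 -0.136 -0.002] 0.56 [306. 129.]
mister [ 0.793  0.138 -0.003] 0.72 [211. 128.]
side 54.994184842491954 -0.0023578896928430127 [[0.997, -0.076, 0.015, -0.62], [0.042, 0.691, 0.722, -0.076], [-0.065, -0.719, 0.692, -1.001], [0.0, 0.0, 0.0, 1.0]]
rake_mid [ 0.429 -0.002  0.005] 0.82 [185. 213.]
scoop_mid [ 0.686 -0.008  0.016] 0.8 [278. 208.]
funnel_mid [ 0.556 -0.003  0.036] 0.93 [231. 203.]
saucer_mid [ 0.569 -0.116  0.008] 0.97 [237. 242.]
pot_mid 
[... 199 characters left out ...]
 0.003] 0.58 [210. 310.]
pot_tray [ 0.469  0.304 -0.002] 0.59 [202. 148.]
dibber [ 0.789 -0.137  0.   ] 0.55 [323. 246.]
mister [ 0.788  0.137 -0.004] 0.79 [304. 177.]
{'time_s': np.float64(1.0), 'qpos': array([ 1.037,  0.245,  1.558,  0.   ,  1.339, -0.174]), 'dq': array([-0.   , -0.001,  0.001,  0.   ,  0.001,  0.   ]), 'effort': array([  0.001, -41.583, -31.489,   0.069,   0.029,   0.   ]), 'eef_pos': array([0.229, 0.608, 0.222]), 'tcp_rot': array([0.562, 3.091, 0.   ]), 'force': array([ 0.491,  0.411, -0.237]), 'ft_torque': array([0.038, 0.01 , 0.019]), 'grip_force': np.float64(0.0), 'grip_width': np.float64(0.094)} [[-0.936  0.352  0.   ]
 [ 0.352  0.936  0.   ]
 [-0.     0.    -1.   ]]
```

View pics/top0.png

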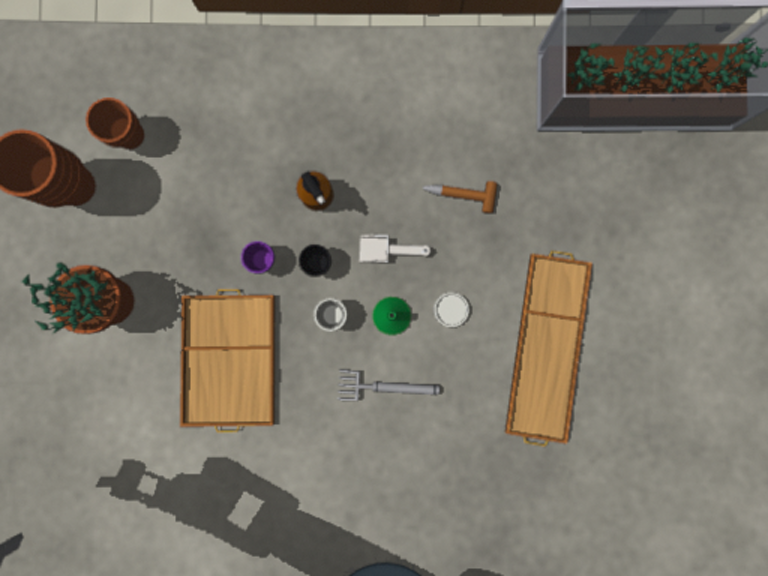

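View pics/side0.png

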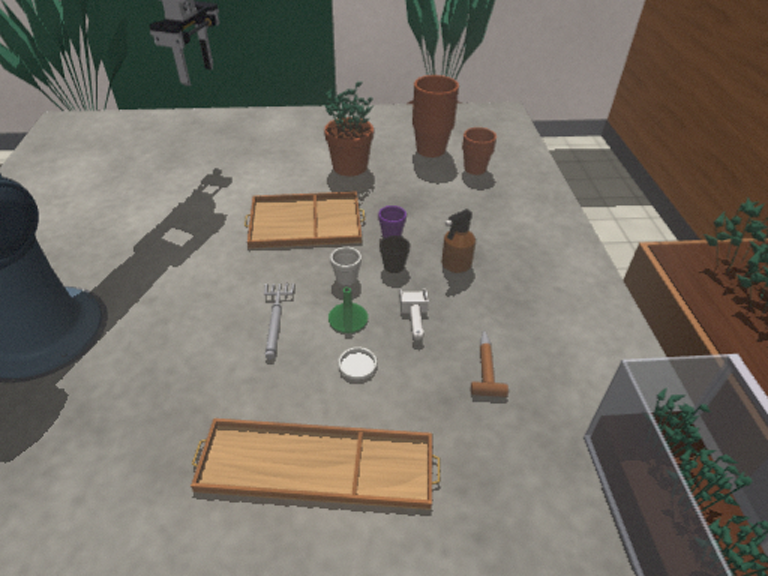

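The top view shows the white pot at about (221,210), black pot at (210,173), purple pot at (172,172) (scale removed). These are the candidates for the pot, and the white one is described. The rake, scoop, funnel, saucer and trays each show only once. Next is a close crop, plus yaws from image contours.

Run:
```python
from h import *
np.set_printoptions(precision=4,suppress=True)
f=snap("top","crop1.png",(150,150,340,290),4)
B=lambda u,v,z:back(f,u/1.5,v/1.5,z)[:2]
im=f["image"]; hsv=cv2.cvtColor(im,cv2.COLOR_RGB2HSV)
m=((hsv[...,0]>8)&(hsv[...,0]<22)&(hsv[...,1]>90)).astype(np.uint8)
m=cv2.morphologyEx(m,cv2.MORPH_CLOSE,np.ones((5,5)))
n,l,st,ce=cv2.connectedComponentsWithStats(m)
for i in range(1,n):
    if st[i,4]>2000:
        ys,xs=np.nonzero(l==i); 
        w=np.array([back(f,x,y,.015)[:2] for x,y in zip(xs,ys)],np.float32)
        print("tray",cv2.minAreaRect(w),st[i])
g=((hsv[...,0]>50)&(hsv[...,0]<75)&(hsv[...,1]>150)).astype(np.uint8)[190:235,235:290]
M=cv2.moments(g,True);print("funnel",back(f,235+M['m10']/M['m00'],190+M['m01']/M['m00'],.01))
print("rake",B(361,387,.009),B(441,389.5,.009)); print("scoop",B(362,249,.018),B(431,251,.018))
print("saucer",B(452.5,309.5,.012),"pot rim",B(331,314,.058))
```

```text
tray ((1.147057056427002, 0.02838173508644104), (0.023898178711533546, 0.6960120797157288), 0.06141642481088638) [ 129    0  245    9 2044]
tray ((1.0262500047683716, -0.497678279876709), (0.09120573103427887, 0.32652756571769714), 0.2366008311510086) [ 378   29  120   34 2810]
tray ((0.8244808912277222, 0.6481859683990479), (0.19679515063762665, 0.1259484738111496), 72.98348236083984) [   0   86   63   52 2402]
tray ((0.502081036567688, -0.2987484931945801), (0.11563445627689362, 0.3601800501346588), 81.69613647460938) [ 337  167   58  131 5249]
tray ((0.4717158079147339, 0.2988370358943939), (0.26154473423957825, 0.17283447086811066), 1.3457164764404297) [ 120  193   63   95 5535]
funnel [ 0.5577 -0.0069  0.01  ]
rake [0.4227 0.0478] [ 0.4201 -0.1015]
scoop [0.681 0.049] [ 0.6785 -0.0807]
saucer [ 0.5693 -0.1221] pot rim [0.5578 0.1018]
```

View pics/crop1.png

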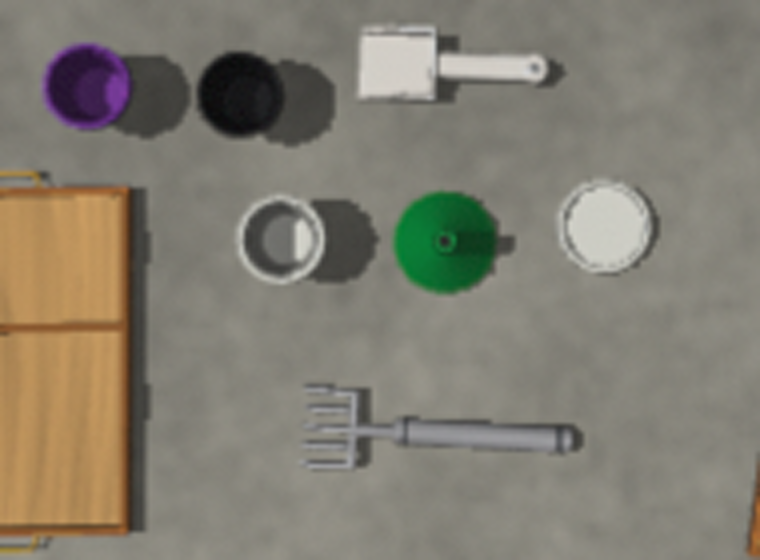

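The crop confirms the white pot at crop (281,240), which is top (220,210). The black pot is at (240,94) and the purple at (88,86). I'll start with the rake: turn, then go over to hover.

```bash
cat >> h.py <<'E'
def plan(x,y,z,head):
    """turn (deg about tool z), then shift in tool axes after the turn"""
    s=ctrl.sense(); Rm=R.from_rotvec(s["tcp_rot"]).as_matrix()
    h0=np.degrees(np.arctan2(Rm[1,0],Rm[0,0])); t=(h0-head+180)%360-180
    d=np.array([x,y,z])-s["eef_pos"]; h=np.radians(head); c,q=np.cos(h),np.sin(h)
    print("t",round(float(s["time_s"]),1),"pos",np.round(s["eef_pos"],4),"head",round(h0,1),"tilt",round(float(Rm[2,2]),4),"F",np.round(s["force"],1),"w",round(float(s["grip_width"]),4))
    print("TURN",round(t,2),"SHIFT",np.round([c*d[0]+q*d[1], q*d[0]-c*d[1], -d[2]],4))
E
python3 -m creep '[0,0,0,0,0,7.14,1, 0,0,0,0,0,7.14,1, 0,0,0,0,0,7.14,1, 0,0,0,0,0,7.14,1, 0,0,0,0,0,7.14,1]' 20
python3 -m creep '[0,0,0,0,0,7.14,1, 0,0,0,0,0,7.14,1, 0,0,0,0,0,7.14,1, 0,0,0,0,0,7.14,1, 0,0,0,0,0,7.14,1]'
python3 -m creep '[-0.0403,0.0143,0.0055,0,0,0,1, -0.0403,0.0143,0.0055,0,0,0,1, -0.0403,0.0143,0.0055,0,0,0,1, -0.0403,0.0143,0.0055,0,0,0,1, -0.0403,0.0143,0.0055,0,0,0,1]'
python3 -m creep '[-0.0403,0.0143,0.0055,0,0,0,1, -0.0403,0.0143,0.0055,0,0,0,1, -0.0403,0.0143,0.0055,0,0,0,1, -0.0403,0.0143,0.0055,0,0,0,1, -0.0403,0.0143,0.0055,0,0,0,1]'
python3 -m creep '[-0.0403,0.0143,0.0055,0,0,0,1, -0.0403,0.0143,0.0055,0,0,0,1, -0.0403,0.0143,0.0055,0,0,0,1, -0.0403,0.0143,0.0055,0,0,0,1, -0.0403,0.0143,0.0055,0,0,0,1]'
python3 -m creep '[0,0,0,0,0,0,1, 0,0,0,0,0,0,1, 0,0,0,0,0,0,1, 0,0,0,0,0,0,1, 0,0,0,0,0,0,1]'
python3 - <<'E'
from h import *
plan(.423,-.004,.02,88)
f=snap("wrist","w1.png",scale=1.5)
for t in ["rake_mid","funnel_mid"]:
  for d in cams.pinpoint("wrist",t)[:2]: print(t,np.round(d["centre"],4),round(d["confidence"],2),proj(f,d["centre"]).round()*1.5)
print(f["view"].round(3).tolist())
E
```

```text
time_s: 1.55
eef_pos: [0.2289, 0.6084, 0.2225]
tcp_rot: [1.49, 2.766, 0.0]
force: [-0.3, 0.2, -0.4]
grip_width: 0.0942
grip_force: 0.0
time_s: 2.05
eef_pos: [0.2289, 0.6084, 0.2224]
tcp_rot: [-2.266, -2.176, 0.0]
force: [-0.5, -0.1, 0.3]
grip_width: 0.0941
grip_force: 0.0
time_s: 2.55
eef_pos: [0.2934, 0.403, 0.1949]
tcp_rot: [2.259, 2.183, 0.001]
force: [0.1, 0.4, -0.5]
grip_width: 0.0941
grip_force: 0.0
time_s: 3.05
eef_pos: [0.3579, 0.1991, 0.1676]
tcp_rot: [2.259, 2.182, 0.002]
force: [0.6, -0.1, 0.8]
grip_width: 0.0942
grip_force: 0.0
time_s: 3.55
eef_pos: [0.4224, -0.0051, 0.1402]
tcp_rot: [2.26, 2.181, 0.001]
force: [0.9, 1.3, 0.5]
grip_width: 0.0941
grip_force: 0.0
time_s: 4.05
eef_pos: [0.4218, -0.0022, 0.1401]
tcp_rot: [2.258, 2.184, 0.0]
force: [0.4, 0.3, -0.5]
grip_width: 0.0943
grip_force: 0.0
t 4.0 pos [ 0.4218 -0.0022  0.1401] head 88.1 tilt -1.0 F [ 0.4  0.3 -0.5] w 0.0943
TURN 0.11 SHIFT [-0.0017  0.0013  0.1201]
rake_mid [4.245e-01 2.000e-04 1.170e-02] 0.95 [385.5 273. ]
funnel_mid [ 0.5555 -0.0071  0.0371] 0.8 [604.5 288. ]
[[0.999, -0.034, 0.0, -0.421], [0.032, 0.961, -0.273, -0.006], [0.009, 0.273, 0.962, -0.315], [0.0, 0.0, 0.0, 1.0]]
```

View pics/w1.png

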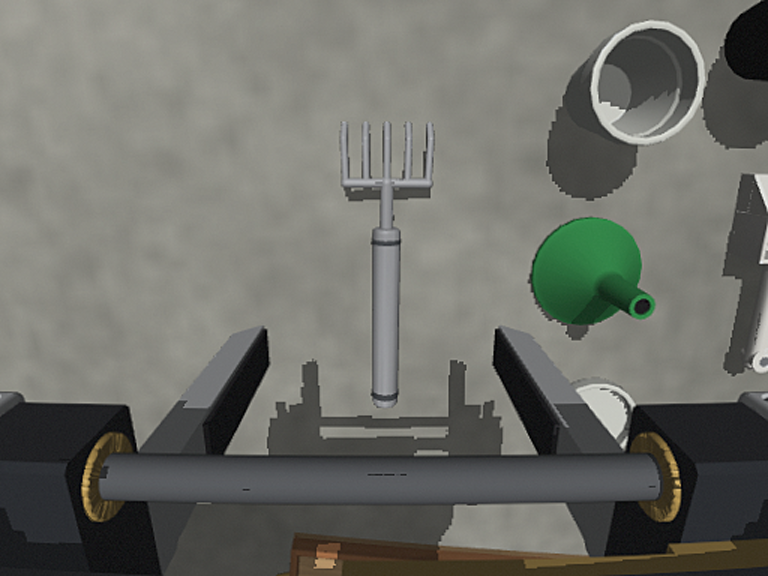

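The wrist view shows the rake handle running from (386,232) to (385,405), centred between the fingers, and the funnel at right (600,280). I'll descend, grip and lift.

```bash
python3 -m creep '[0,0.002,0.03,0,0,0,0, 0,0,0.03,0,0,0,0, 0,0,0.03,0,0,0,0, 0,0,0.02,0,0,0,0, 0,0,0.01,0,0,0,0]' 25 | sed -n 2p
python3 -m creep '[0,0,0,0,0,0,-1, 0,0,0,0,0,0,-1, 0,0,0,0,0,0,-1, 0,0,0,0,0,0,-1, 0,0,0,0,0,0,-1]'
python3 -m creep '[0,0,0,0,0,0,-1, 0,0,0,0,0,0,-1, 0,0,0,0,0,0,-1, 0,0,0,0,0,0,-1, 0,0,0,0,0,0,-1]'
python3 -m creep '[0,0,-0.01,0,0,0,-1, 0,0,-0.02,0,0,0,-1, 0,0,-0.025,0,0,0,-1, 0,0,-0.025,0,0,0,-1, 0,0,-0.02,0,0,0,-1]'
python3 - <<'E'
from h import *
plan(.4496,-.291,.025,-8.3)
E
```

```text
eef_pos: [0.4227, -0.0028, 0.0182]
time_s: 5.2
eef_pos: [0.4246, -0.0035, 0.0207]
tcp_rot: [2.259, 2.181, 0.001]
force: [-0.7, 0.4, 1.3]
grip_width: 0.0174
grip_force: 17.9
time_s: 5.7
eef_pos: [0.4246, -0.0035, 0.0206]
tcp_rot: [2.26, 2.181, 0.001]
force: [-0.7, 0.9, 6.0]
grip_width: 0.017
grip_force: 25.0
time_s: 6.2
eef_pos: [0.4238, -0.0033, 0.1214]
tcp_rot: [2.26, 2.182, 0.0]
force: [-0.2, 0.4, -1.8]
grip_width: 0.0171
grip_force: 25.0
t 6.2 pos [ 0.4238 -0.0033  0.1214] head 88.0 tilt -1.0 F [-0.2  0.4 -1.8] w 0.0171
TURN 96.29 SHIFT [0.067  0.281  0.0964]
```

```bash
python3 -m creep '[0,0,0,0,0,6.42,-1, 0,0,0,0,0,6.42,-1, 0,0,0,0,0,6.42,-1, 0,0,0,0,0,6.42,-1, 0,0,0,0,0,6.42,-1]' | sed -n 2p
python3 -m creep '[0,0,0,0,0,6.42,-1, 0,0,0,0,0,6.42,-1, 0,0,0,0,0,6.42,-1, 0,0,0,0,0,6.42,-1, 0,0,0,0,0,6.42,-1]' | sed -n 2p
python3 -m creep '[0,0,0,0,0,6.42,-1, 0,0,0,0,0,6.42,-1, 0,0,0,0,0,6.42,-1, 0,0,0,0,0,6.42,-1, 0,0,0,0,0,6.42,-1]' | sed -n 2p
python3 -m creep '[0.0067,0.0281,0,0,0,0,-1, 0.0067,0.0281,0,0,0,0,-1, 0.0067,0.0281,0,0,0,0,-1, 0.0067,0.0281,0,0,0,0,-1, 0.0067,0.0281,0,0,0,0,-1]' | sed -n 2p
python3 -m creep '[0.0067,0.0281,0,0,0,0,-1, 0.0067,0.0281,0,0,0,0,-1, 0.0067,0.0281,0,0,0,0,-1, 0.0067,0.0281,0,0,0,0,-1, 0.0067,0.0281,0,0,0,0,-1]' | sed -n 2p
python3 -m creep '[0,0,0.02,0,0,0,-1, 0,0,0.02,0,0,0,-1, 0,0,0,0,0,0,-1, 0,0,0,0,0,0,-1, 0,0,0,0,0,0,-1]' | sed -n 2p
python3 - <<'E'
from h import *
plan(.4496,-.291,.027,-8.3)
f=snap("wrist","w2.png",scale=1.5)
for t in ["rake_mid","sow_tray"]:
  for c in ["wrist","side"]:
    if c=="side": cams.grab_frame(c)
    for d in cams.pinpoint(c,t)[:1]: print(t,c,np.round(d["centre"],4),round(d["confidence"],2))
for px,py in [(.11,.05),(.11,-.05),(-.11,.05),(-.11,-.05)]:
  a=np.radians(-8.3);p=np.array([.502,-.2987])+R.from_euler('z',a).as_matrix()[:2,:2]@[-.053+px,py]
  print((proj(f,[*p,.017])*1.5).round())
E
```

```text
eef_pos: [0.4234, -0.0032, 0.1199]
eef_pos: [0.4234, -0.0032, 0.1199]
eef_pos: [0.4234, -0.0032, 0.1199]
eef_pos: [0.4363, -0.1481, 0.12]
eef_pos: [0.4492, -0.292, 0.1199]
eef_pos: [0.4502, -0.2914, 0.0812]
t 9.2 pos [ 0.4502 -0.2914  0.0812] head -8.3 tilt -1.0 F [ 0.3  0.4 -0.9] w 0.0172
TURN 0.01 SHIFT [-0.0006 -0.0003  0.0542]
rake_mid wrist [ 0.4534 -0.292   0.0672] 0.57
rake_mid side [ 0.4548 -0.2907  0.0686] 0.79
sow_tray wrist [ 0.5072 -0.2958  0.0011] 0.96
sow_tray side [ 0.5026 -0.2987 -0.0027] 0.86
[270.  81.]
[490.  81.]
[295. 488.]
[466. 487.]
```

View pics/w2.png

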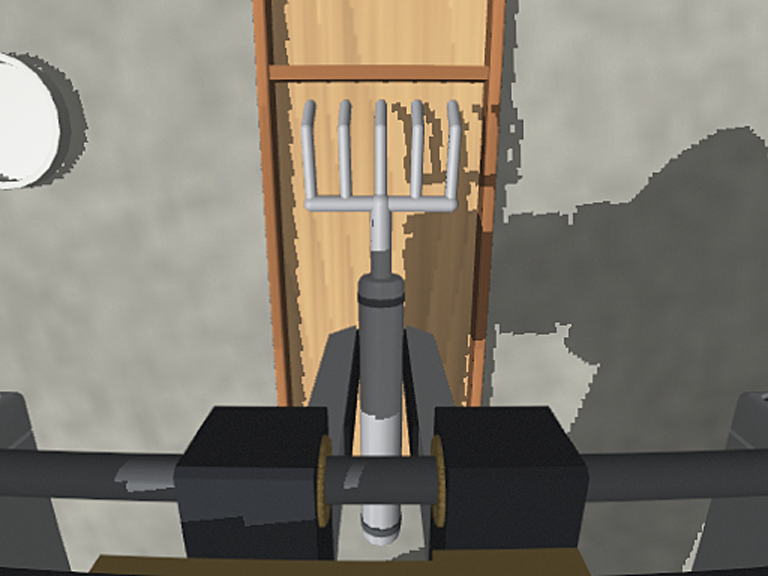

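The rake sits square over the long bay, with its tines at (380,105) just short of the divider at row 75. I'll set back 4 mm, lower and release.

```bash
python3 -m creep '[-0.004,0,0.02,0,0,0,-1, 0,0,0.015,0,0,0,-1, 0,0,0.012,0,0,0,-1, 0,0,0.005,0,0,0,-1, 0,0,0.003,0,0,0,-1]' | sed -n 2,4p
python3 -m creep '[0,0,0,0,0,0,-1, 0,0,0,0,0,0,-0.3, 0,0,0,0,0,0,-0.3, 0,0,0,0,0,0,-0.3, 0,0,0,0,0,0,-0.3]'
python3 -m creep '[0,0,-0.02,0,0,0,-0.3, 0,0,-0.03,0,0,0,-0.3, 0,0,-0.03,0,0,0,-0.3, 0,0,-0.03,0,0,0,-0.3, 0,0,-0.02,0,0,0,-0.3]'|sed -n 2p
python3 - <<'E'
from h import *
plan(.5565,-.0066,.063,-8.3)
for c in ["side","top"]:
  f=cams.grab_frame(c)
  for t in ["rake_mid","funnel_mid"]:
    for d in cams.pinpoint(c,t)[:1]: print(t,c,np.round(d["centre"],4),round(d["confidence"],2))
E
```

```text
eef_pos: [0.4452, -0.2899, 0.0255]
tcp_rot: [-3.131, 0.227, 0.005]
force: [-9.6, 9.0, 27.3]
time_s: 10.55
eef_pos: [0.4458, -0.2906, 0.025]
tcp_rot: [3.133, -0.228, 0.0]
force: [0.5, 0.5, -0.5]
grip_width: 0.0327
grip_force: 0.0
eef_pos: [0.4463, -0.2911, 0.1574]
t 11.1 pos [ 0.4463 -0.2911  0.1574] head -8.3 tilt -1.0 F [0.2 0.6 0.6] w 0.033
TURN -0.02 SHIFT [ 0.0679 -0.2975  0.0944]
rake_mid side [ 0.4473 -0.2907  0.0103] 0.58
funnel_mid side [ 0.5579 -0.0046  0.0351] 0.75
rake_mid top [ 0.4498 -0.2889  0.0107] 0.49
funnel_mid top [ 0.5564 -0.0101  0.0381] 0.94
```

```bash
python3 -m creep '[0.0068,-0.0298,0,0,0,0,0, 0.0068,-0.0298,0,0,0,0,0, 0.0068,-0.0298,0,0,0,0,0, 0.0068,-0.0298,0,0,0,0,0, 0.0068,-0.0298,0,0,0,0,0]' 12| sed -n 2p
python3 -m creep '[0.0068,-0.0298,0,0,0,0,0, 0.0068,-0.0298,0,0,0,0,0, 0.0068,-0.0298,0,0,0,0,0, 0.0068,-0.0298,0,0,0,0,0, 0.0068,-0.0298,0,0,0,0,0]' | sed -n 2p
python3 -m creep '[0,0,0,0,0,0,0, 0,0,0,0,0,0,0, 0,0,0,0,0,0,0, 0,0,0,0,0,0,0, 0,0,0,0,0,0,0]' | sed -n 2p
python3 - <<'E'
from h import *
f=snap("wrist","w3.png",scale=1.5)
for d in cams.pinpoint("wrist","funnel_mid")[:1]: print(np.round(d["centre"],4),d["confidence"])
plan(.557,-.0065,.064,-8.3)
for p in [(.557,-.0065,.075),(.557,-.0065,.04)]: print((proj(f,p)*1.5).round())
E
```

```text
eef_pos: [0.5003, -0.1464, 0.1531]
eef_pos: [0.5554, -0.004, 0.153]
eef_pos: [0.5558, -0.0063, 0.1548]
[ 0.5536 -0.0097  0.0387] 0.6
t 12.9 pos [ 0.556  -0.0061  0.155 ] head -8.4 tilt -1.0 F [ 0.6 -0.3 -0.8] w 0.0471
TURN -0.07 SHIFT [0.0011 0.0003 0.091 ]
[381. 297.]
[381. 279.]
```

View pics/w3.png

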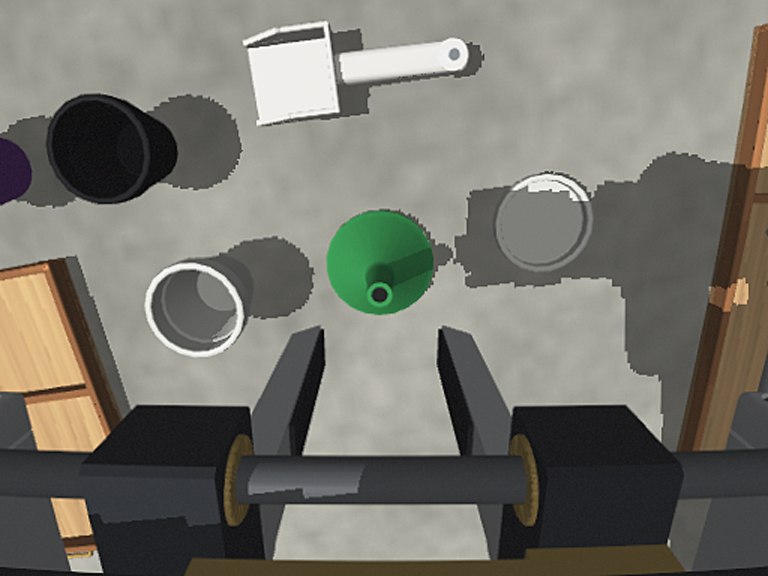

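The spout tip is at (379,294), against a predicted (381,297), so it is centred between the fingers. I'll grip and lift.

```bash
python3 -m creep '[0.001,0,0.025,0,0,0,0, 0,0,0.025,0,0,0,0, 0,0,0.02,0,0,0,0, 0,0,0.015,0,0,0,0, 0,0,0.006,0,0,0,0]' 12 | sed -n 2p
python3 -m creep '[0,0,0,0,0,0,-1, 0,0,0,0,0,0,-1, 0,0,0,0,0,0,-1, 0,0,0,0,0,0,-1, 0,0,0,0,0,0,-1]'
python3 -m creep '[0,0,-0.01,0,0,0,-1, 0,0,-0.02,0,0,0,-1, 0,0,-0.02,0,0,0,-1, 0,0,-0.02,0,0,0,-1, 0,0,-0.01,0,0,0,-1]' | sed -n 2,6p
python3 - <<'E'
from h import *
plan(.615,-.314,.10,-8.3)
E
```

```text
eef_pos: [0.5561, -0.0056, 0.0624]
time_s: 13.95
eef_pos: [0.5576, -0.0058, 0.0648]
tcp_rot: [3.133, -0.228, 0.002]
force: [0.7, 0.2, 2.6]
grip_width: 0.0147
grip_force: 12.0
eef_pos: [0.5581, -0.0058, 0.1466]
tcp_rot: [3.133, -0.228, 0.006]
force: [-0.4, 0.6, 0.1]
grip_width: 0.0144
grip_force: 12.0
t 14.4 pos [ 0.5581 -0.0058  0.1466] head -8.3 tilt -1.0 F [-0.4  0.6  0.1] w 0.0144
TURN -0.01 SHIFT [0.1008 0.2968 0.0466]
```

```bash
python3 -m creep '[0.01,0.0297,0,0,0,0,-1, 0.01,0.0297,0,0,0,0,-1, 0.01,0.0297,0,0,0,0,-1, 0.01,0.0297,0,0,0,0,-1, 0.01,0.0297,0,0,0,0,-1]' | sed -n 2p
python3 -m creep '[0.01,0.0297,0,0,0,0,-1, 0.01,0.0297,0,0,0,0,-1, 0.01,0.0297,0,0,0,0,-1, 0.01,0.0297,0,0,0,0,-1, 0.01,0.0297,0,0,0,0,-1]' | sed -n 2p
python3 -m creep '[0,0,0.02,0,0,0,-1, 0,0,0.01,0,0,0,-1, 0,0,0,0,0,0,-1, 0,0,0,0,0,0,-1, 0,0,0,0,0,0,-1]' | sed -n 2p
python3 - <<'E'
from h import *
plan(.615,-.314,.07,-8.3)
f=snap("side","s3.png",(120,220,320,350),3)
for t in ["funnel_mid","sow_tray"]:
  for d in cams.pinpoint("side",t)[:1]: print(t,np.round(d["centre"],4),d["confidence"])
E
```

```text
eef_pos: [0.5849, -0.1609, 0.1439]
eef_pos: [0.6129, -0.3151, 0.1437]
eef_pos: [0.6135, -0.3136, 0.1149]
t 15.9 pos [ 0.6135 -0.3136  0.1149] head -8.3 tilt -1.0 F [ 0.4 -0.5 -0.3] w 0.0149
TURN 0.03 SHIFT [0.0015 0.0002 0.0449]
funnel_mid [ 0.6173 -0.3131  0.0846] 0.76
```

View pics/s3.png

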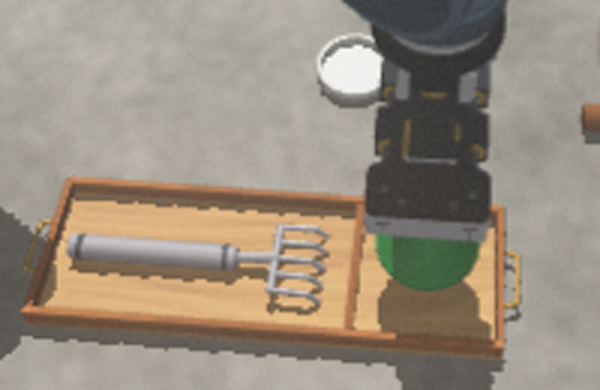

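The rake lies flat in the long bay, crop (75–325, 250), and the funnel at (428,260) is over the square bay. I'll lower and release it.

```bash
python3 -m creep '[0,0,0.015,0,0,0,-1, 0,0,0.013,0,0,0,-1, 0,0,0.01,0,0,0,-1, 0,0,0.005,0,0,0,-1, 0,0,0.001,0,0,0,-1]' | sed -n 2,4p
python3 -m creep '[0,0,0,0,0,0,-1, 0,0,0,0,0,0,-0.4, 0,0,0,0,0,0,-0.4, 0,0,0,0,0,0,-0.4, 0,0,0,0,0,0,-0.4]'
python3 -m creep '[0,0,-0.02,0,0,0,-0.4, 0,0,-0.02,0,0,0,-0.4, 0,0,-0.03,0,0,0,-0.4, 0,0,-0.02,0,0,0,-0.4, 0,0,-0.01,0,0,0,-0.4]'|sed -n 2p
python3 - <<'E'
from h import *
plan(.684,-.010,.02,90)
for c in ["side","top"]:
  f=cams.grab_frame(c)
  for t in ["funnel_mid","scoop_mid"]:
    for d in cams.pinpoint(c,t)[:1]: print(t,c,np.round(d["centre"],4),round(d["confidence"],2))
E
```

```text
eef_pos: [0.6127, -0.3136, 0.0694]
tcp_rot: [-3.132, 0.228, 0.002]
force: [-3.2, 1.9, 6.2]
time_s: 17.1
eef_pos: [0.6131, -0.314, 0.07]
tcp_rot: [3.133, -0.228, 0.0]
force: [-0.4, -0.2, -0.7]
grip_width: 0.0282
grip_force: 0.0
eef_pos: [0.614, -0.3146, 0.1727]
t 17.6 pos [ 0.614  -0.3146  0.1727] head -8.3 tilt -1.0 F [ 0.2 -0.1 -0.8] w 0.0283
TURN -98.31 SHIFT [0.3046 0.07   0.1527]
funnel_mid side [ 0.6132 -0.3122  0.0429] 0.84
funnel_mid top [ 0.615  -0.3158  0.0453] 0.51
scoop_mid top [ 0.6843 -0.0086  0.0193] 0.62
```

```bash
python3 -m creep '[0,0,0,0,0,-8,-0.4, 0,0,0,0,0,-8,-0.4, 0,0,0,0,0,-8,-0.4, 0,0,0,0,0,-8,-0.4, 0,0,0,0,0,-8,-0.4]' | sed -n 2p
python3 -m creep '[0,0,0,0,0,-8,-0.4, 0,0,0,0,0,-8,-0.4, 0,0,0,0,0,-8,-0.4, 0,0,0,0,0,-8,-0.4, 0,0,0,0,0,-8,-0.4]' | sed -n 2p
python3 -m creep '[0,0,0,0,0,-8,-0.4, 0,0,0,0,0,-8,-0.4, 0,0,0,0,0,-0.8,-0.4, 0.03,0.006,0.002,0,0,0,0, 0.03,0.006,0.002,0,0,0,0]' | sed -n 2p
python3 -m creep '[0.03,0.006,0.002,0,0,0,0, 0.03,0.006,0.002,0,0,0,0, 0.03,0.006,0.002,0,0,0,0, 0.03,0.006,0.002,0,0,0,0, 0.03,0.006,0.002,0,0,0,0]' | sed -n 2p
python3 -m creep '[0.03,0.006,0.002,0,0,0,0, 0.03,0.006,0.002,0,0,0,0, 0.03,0.006,0.002,0,0,0,0, 0,0,0,0,0,0,0, 0,0,0,0,0,0,0]' | sed -n 2p
python3 - <<'E'
from h import *
f=snap("wrist","w4.png",scale=1.5)
for d in cams.pinpoint("wrist","scoop_mid")[:1]: print(np.round(d["centre"],4),d["confidence"])
plan(.684,-.009,.022,88.5)
for y in [-.075,-.009,.003,.057]: print((proj(f,(.684+(y+.009)*.026,y,.024))*1.5).round())
E
```

```text
eef_pos: [0.6125, -0.3135, 0.1683]
eef_pos: [0.6124, -0.3135, 0.1682]
eef_pos: [0.6262, -0.2541, 0.1649]
eef_pos: [0.6603, -0.1038, 0.155]
eef_pos: [0.6806, -0.0154, 0.1491]
[ 0.6834 -0.0123  0.0209] 0.73
t 20.5 pos [ 0.6807 -0.0166  0.1496] head 88.4 tilt -1.0 F [ 0.3 -0.4  0.5] w 0.0469
TURN -0.12 SHIFT [0.0077 0.0031 0.1276]
[386. 363.]
[387. 268.]
[387. 249.]
[387. 161.]
```

View pics/w4.png

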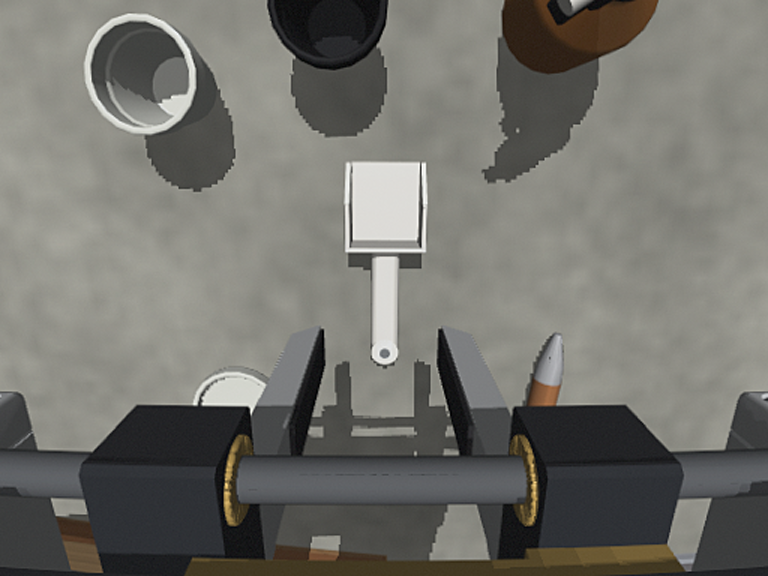

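The scoop lies with its bowl at (386,205), handle end at (385,355), and axis parallel to the tool. The prediction agrees within 3 px. I'll grip just behind the bowl.

```bash
python3 -m creep '[0.003,0.0026,0.03,0,0,0,0, 0,0,0.03,0,0,0,0, 0,0,0.03,0,0,0,0, 0,0,0.025,0,0,0,0, 0,0,0.0125,0,0,0,0]' 20 | sed -n 2p
python3 -m creep '[0,0,0,0,0,0,-1, 0,0,0,0,0,0,-1, 0,0,0,0,0,0,-1, 0,0,0,0,0,0,-1, 0,0,0,0,0,0,-1]'
python3 -m creep '[0,0,-0.005,0,0,0,-1, 0,0,-0.02,0,0,0,-1, 0,0,-0.03,0,0,0,-1, 0,0,-0.03,0,0,0,-1, 0,0,-0.02,0,0,0,-1]' | sed -n 2,6p
python3 - <<'E'
from h import *
plan(.5425,.290,.1,91.3)
f=cams.grab_frame("wrist")
for d in cams.pinpoint("wrist","scoop_mid")[:1]: print(np.round(d["centre"],4),d["confidence"])
E
```

```text
eef_pos: [0.6818, -0.0138, 0.0196]
time_s: 21.5
eef_pos: [0.6847, -0.013, 0.0242]
tcp_rot: [2.249, 2.19, 0.002]
force: [-1.0, -1.7, 4.2]
grip_width: 0.0178
grip_force: 19.9
eef_pos: [0.6844, -0.0127, 0.1303]
tcp_rot: [2.249, 2.19, 0.003]
force: [0.6, 0.2, -0.2]
grip_width: 0.0177
grip_force: 19.9
t 22.0 pos [ 0.6844 -0.0127  0.1303] head 88.5 tilt -1.0 F [ 0.6  0.2 -0.2] w 0.0177
TURN -2.81 SHIFT [ 0.3058 -0.135   0.0303]
[ 0.6875 -0.0096  0.1294] 0.7
```

```bash
python3 -m creep '[0,0,0,0,0,-2.8,-1, 0.035,-0.015,0,0,0,0,-1, 0.035,-0.015,0,0,0,0,-1, 0.035,-0.015,0,0,0,0,-1, 0.035,-0.015,0,0,0,0,-1]' | sed -n 2p
python3 -m creep '[0.035,-0.015,0,0,0,0,-1, 0.035,-0.015,0,0,0,0,-1, 0.035,-0.015,0,0,0,0,-1, 0.035,-0.015,0,0,0,0,-1, 0.035,-0.015,0,0,0,0,-1]' | sed -n 2p
python3 -m creep '[0,0,0.02,0,0,0,-1, 0,0,0.02,0,0,0,-1, 0,0,0,0,0,0,-1, 0,0,0,0,0,0,-1, 0,0,0,0,0,0,-1]' | sed -n 2p
python3 - <<'E'
from h import *
plan(.5425,.2996,.0292,91.3)
f=snap("wrist","w5.png",scale=1.5)
for t in ["scoop_mid","pot_tray"]:
  for d in cams.pinpoint("wrist",t)[:1]: print(t,np.round(d["centre"],4),round(d["confidence"],2))
M=R.from_euler('z',np.radians(1.3)).as_matrix()[:2,:2]
for px,py in [(.0255,.08),(.1155,.08),(.0255,-.08),(.1155,-.08)]:
  print((proj(f,[*(np.array([.472,.301])+M@[px,py]),.020])*1.5).round())
E
```

```text
eef_pos: [0.6187, 0.1271, 0.1256]
eef_pos: [0.5398, 0.3002, 0.1257]
eef_pos: [0.5422, 0.2991, 0.0881]
t 23.6 pos [0.5422 0.2991 0.0881] head 91.3 tilt -1.0 F [ 0.  -1.  -0.6] w 0.0178
TURN -0.04 SHIFT [0.0005 0.0003 0.0589]
scoop_mid [0.5418 0.3015 0.0811] 0.59
pot_tray [0.4735 0.3026 0.001 ] 0.83
[287. 141.]
[477. 140.]
[303. 434.]
[461. 434.]
```

View pics/w5.png

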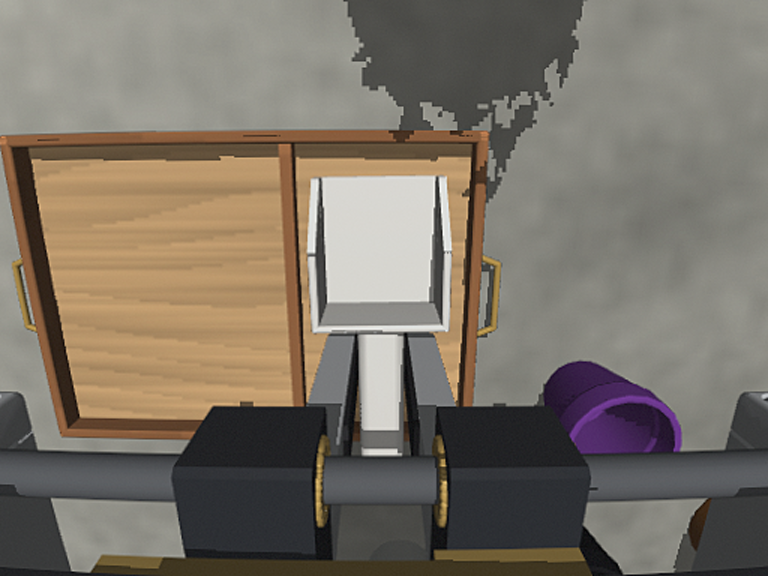

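The scoop is square and centred over the narrower bay (bowl (380,250), bay walls at columns 294 and 473). I'll lower and release it.

```bash
python3 -m creep '[0.001,0.0015,0.02,0,0,0,-1, 0,0,0.017,0,0,0,-1, 0,0,0.012,0,0,0,-1, 0,0,0.006,0,0,0,-1, 0,0,0.003,0,0,0,-1]' | sed -n 2,4p
python3 -m creep '[0,0,0,0,0,0,-1, 0,0,0,0,0,0,-0.3, 0,0,0,0,0,0,-0.3, 0,0,0,0,0,0,-0.3, 0,0,0,0,0,0,-0.3]'
python3 -m creep '[0,0,-0.02,0,0,0,-0.3, 0,0,-0.03,0,0,0,-0.3, 0,0,-0.03,0,0,0,-0.3, 0,0,-0.03,0,0,0,-0.3, 0,0,-0.01,0,0,0,-0.3]'|sed -n 2p
python3 - <<'E'
from h import *
plan(.569,-.117,.15,91.3)
for c in ["side","top"]:
  f=cams.grab_frame(c)
  for t in ["scoop_mid","saucer_mid"]:
    for d in cams.pinpoint(c,t)[:1]: print(t,c,np.round(d["centre"],4),round(d["confidence"],2))
E
```

```text
eef_pos: [0.5423, 0.2997, 0.0289]
tcp_rot: [-2.195, -2.246, 0.005]
force: [-6.2, -3.5, 12.7]
time_s: 24.75
eef_pos: [0.5433, 0.3003, 0.0297]
tcp_rot: [2.196, 2.246, 0.001]
force: [0.3, 0.5, -0.3]
grip_width: 0.033
grip_force: 0.0
eef_pos: [0.545, 0.3009, 0.1533]
t 25.2 pos [0.545  0.3009 0.1533] head 91.3 tilt -1.0 F [-0.4  0.1  0. ] w 0.0329
TURN -0.01 SHIFT [-0.4183  0.0145  0.0033]
scoop_mid side [0.5455 0.3032 0.0193] 0.5
saucer_mid side [ 0.5708 -0.118   0.0092] 0.84
scoop_mid top [0.5461 0.3074 0.0205] 0.85
saucer_mid top [ 0.5687 -0.1204  0.0111] 0.6
```

```bash
python3 -m creep '[-0.0348,0.0014,0,0,0,0,1, -0.0348,0.0014,0,0,0,0,1, -0.0348,0.0014,0,0,0,0,1, -0.0348,0.0014,0,0,0,0,1, -0.0348,0.0014,0,0,0,0,1]' 15| sed -n 2p
python3 -m creep '[-0.0348,0.0014,0,0,0,0,1, -0.0348,0.0014,0,0,0,0,1, -0.0348,0.0014,0,0,0,0,1, -0.0348,0.0014,0,0,0,0,1, -0.0348,0.0014,0,0,0,0,1]' | sed -n 2p
python3 -m creep '[-0.0348,0.0014,0.01,0,0,0,1, -0.0348,0.0014,0.01,0,0,0,1, 0,0,0.01,0,0,0,1, 0,0,0,0,0,0,1, 0,0,0,0,0,0,1]' | sed -n 2p
python3 - <<'E'
from h import *
f=snap("wrist","w6.png",scale=1.5)
for d in cams.pinpoint("wrist","saucer_mid")[:1]: print(np.round(d["centre"],4),d["confidence"])
plan(.5695,-.1175,.020,91.3)
for a in range(0,360,90): print((proj(f,(.5695+.033*np.cos(np.radians(a)),-.1175+.033*np.sin(np.radians(a)),.012))*1.5).round())
E
```

```text
eef_pos: [0.553, 0.1251, 0.1477]
eef_pos: [0.5639, -0.0486, 0.1478]
eef_pos: [0.5686, -0.1158, 0.1184]
[ 0.5713 -0.1182  0.0057] 0.76
t 27.1 pos [ 0.5693 -0.1158  0.1196] head 91.4 tilt -1.0 F [-0.9 -0.1  0.9] w 0.0945
TURN 0.07 SHIFT [-0.0017  0.0001  0.0996]
[438. 290.]
[384. 235.]
[328. 288.]
[382. 340.]
```

View pics/w6.png

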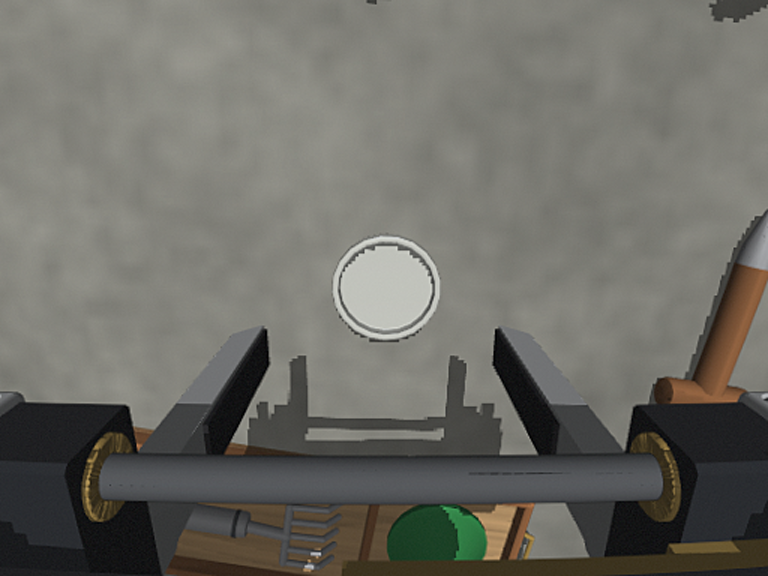

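The saucer is at (386,288), midway between the fingers and about 2 mm to +x of the estimate. I'll descend slowly and grip it.

```bash
python3 -m creep '[-0.002,0.002,0.03,0,0,0,1, 0,0,0.03,0,0,0,1, 0,0,0.02,0,0,0,1, 0,0,0.012,0,0,0,1, 0,0,0.004,0,0,0,1]' 15 | sed -n 2p
python3 -m creep '[0,0,0.0025,0,0,0,1, 0,0,0.001,0,0,0,-1, 0,0,0,0,0,0,-1, 0,0,0,0,0,0,-1, 0,0,0,0,0,0,-1]'
python3 -m creep '[0,0,0,0,0,0,-1, 0,0,0,0,0,0,-1, 0,0,0,0,0,0,-1, 0,0,-0.003,0,0,0,-1, 0,0,-0.005,0,0,0,-1]'
python3 -m creep '[0,0,-0.01,0,0,0,-1, 0,0,-0.015,0,0,0,-1, 0,0,-0.02,0,0,0,-1, 0,0,-0.02,0,0,0,-1, 0,0,-0.01,0,0,0,-1]' | sed -n 2,6p
python3 - <<'E'
from h import *
plan(.424,.300,.1,91.3)
f=cams.grab_frame("wrist")
for d in cams.pinpoint("wrist","saucer_mid")[:1]: print(np.round(d["centre"],4),d["confidence"])
E
```

```text
eef_pos: [0.5709, -0.118, 0.0226]
time_s: 28.15
eef_pos: [0.5716, -0.119, 0.0205]
tcp_rot: [2.196, 2.246, 0.001]
force: [0.5, 0.3, 0.9]
grip_width: 0.0657
grip_force: 0.0
time_s: 28.65
eef_pos: [0.5706, -0.1186, 0.0275]
tcp_rot: [-2.195, -2.245, 0.001]
force: [-0.2, -0.9, -1.7]
grip_width: 0.0643
grip_force: 14.9
eef_pos: [0.5726, -0.1194, 0.1062]
tcp_rot: [2.193, 2.243, 0.003]
force: [0.7, -0.3, -0.4]
grip_width: 0.0641
grip_force: 14.9
t 29.1 pos [ 0.5726 -0.1194  0.1062] head 91.3 tilt -1.0 F [ 0.7 -0.3 -0.4] w 0.0641
TURN -0.01 SHIFT [ 0.4226 -0.1391  0.0062]
[ 0.5715 -0.1178  0.0883] 0.82
```

```bash
python3 -m creep '[0.0353,-0.0115,0,0,0,0,-1, 0.0353,-0.0115,0,0,0,0,-1, 0.0353,-0.0115,0,0,0,0,-1, 0.0353,-0.0115,0,0,0,0,-1, 0.0353,-0.0115,0,0,0,0,-1]' | sed -n 2p
python3 -m creep '[0.0353,-0.0115,0,0,0,0,-1, 0.0353,-0.0115,0,0,0,0,-1, 0.0353,-0.0115,0,0,0,0,-1, 0.0353,-0.0115,0,0,0,0,-1, 0.0353,-0.0115,0,0,0,0,-1]' | sed -n 2p
python3 -m creep '[0.0353,-0.0115,0,0,0,0,-1, 0.0353,-0.0115,0,0,0,0,-1, 0,0,0.02,0,0,0,-1, 0,0,0.02,0,0,0,-1, 0,0,0,0,0,0,-1]' | sed -n 2p
python3 -m creep '[0,0,0,0,0,0,-1, 0,0,0,0,0,0,-1, 0,0,0,0,0,0,-1, 0,0,0,0,0,0,-1, 0,0,0,0,0,0,-1]' | sed -n 2,6p
python3 - <<'E'
from h import *
plan(.425,.301,.0255,91.3)
f=snap("wrist","w7.png",scale=1.5)
M=R.from_euler('z',np.radians(1.3)).as_matrix()[:2,:2]
for px,py in [(-.1155,.08),(.0195,.08),(-.1155,-.08),(.0195,-.08)]:
  print((proj(f,[*(np.array([.473,.302])+M@[px,py]),.020])*1.5).round())
E
```

```text
eef_pos: [0.5084, 0.0576, 0.102]
eef_pos: [0.447, 0.2326, 0.1021]
eef_pos: [0.4208, 0.3006, 0.0596]
eef_pos: [0.4242, 0.3016, 0.0635]
tcp_rot: [2.196, 2.246, 0.001]
force: [0.3, 0.7, -0.7]
grip_width: 0.0638
grip_force: 14.9
t 31.2 pos [0.4242 0.3016 0.0635] head 91.3 tilt -1.0 F [ 0.3  0.7 -0.7] w 0.0638
TURN -0.03 SHIFT [-0.0006  0.0008  0.038 ]
[225. 150.]
[541. 150.]
[254. 468.]
[512. 468.]
```

View pics/w7.png

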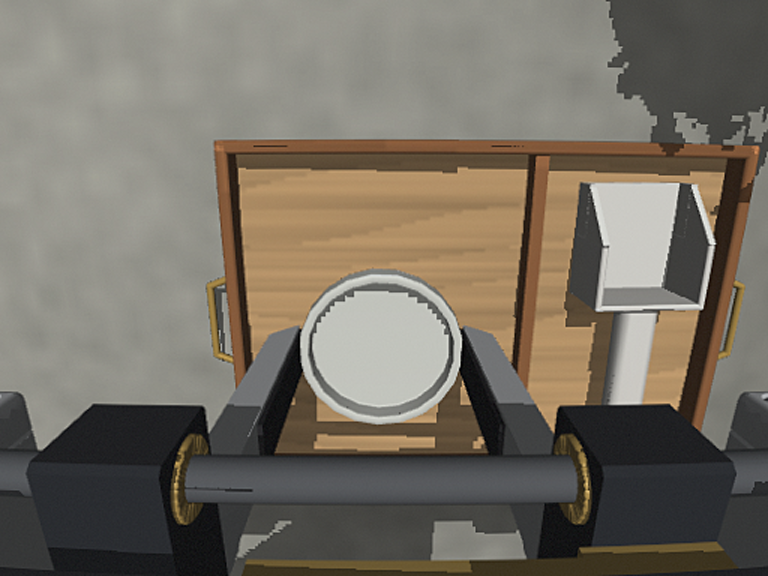

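The saucer at (381,345) is centred in the wider bay, with walls at columns 235 and 530, and the scoop lies in its bay at right. I'll lower gently.

```bash
python3 -m creep '[0,0,0.012,0,0,0,-1, 0,0,0.01,0,0,0,-1, 0,0,0.008,0,0,0,-1, 0,0,0.004,0,0,0,-1, 0,0,0.0015,0,0,0,-1]' | sed -n 2,4p
python3 -m creep '[0,0,0.0008,0,0,0,-1, 0,0,0.0006,0,0,0,-1, 0,0,0.0005,0,0,0,-1, 0,0,0.0003,0,0,0,-1, 0,0,0,0,0,0,-1]' | sed -n 2,4p
python3 -m creep '[0,0,0,0,0,0,-1, 0,0,0,0,0,0,0.74, 0,0,0,0,0,0,0.74, 0,0,0,0,0,0,0.74, 0,0,0,0,0,0,0.74]'
python3 -m creep '[0,0,-0.02,0,0,0,0.74, 0,0,-0.03,0,0,0,0.74, 0,0,-0.03,0,0,0,0.74, 0,0,-0.03,0,0,0,0.74, 0,0,-0.01,0,0,0,0.74]'|sed -n 2p
python3 - <<'E'
from h import *
plan(.558,.106,.15,91.3)
for c in ["side","top"]:
  f=cams.grab_frame(c)
  for t in ["saucer_mid","pot_mid"]:
    for d in cams.pinpoint(c,t)[:3]: print(t,c,np.round(d["centre"],4),round(d["confidence"],2))
E
```

```text
eef_pos: [0.4233, 0.3013, 0.0265]
tcp_rot: [-2.196, -2.246, 0.002]
force: [-0.4, -0.8, -1.2]
eef_pos: [0.424, 0.3016, 0.0255]
tcp_rot: [2.196, 2.246, 0.001]
force: [-0.0, -0.6, -0.4]
time_s: 32.8
eef_pos: [0.4238, 0.3015, 0.0252]
tcp_rot: [-2.196, -2.246, 0.0]
force: [-0.7, 1.0, -0.1]
grip_width: 0.0813
grip_force: 0.0
eef_pos: [0.4256, 0.3023, 0.1486]
t 33.3 pos [0.4256 0.3023 0.1486] head 91.3 tilt -1.0 F [ 0.5  0.1 -0.3] w 0.0819
TURN -0.01 SHIFT [-0.1993  0.128  -0.0014]
saucer_mid side [0.4244 0.304  0.0104] 0.46
pot_mid side [0.658  0.1341 0.0289] 0.9
pot_mid side [0.5635 0.1064 0.0264] 0.82
pot_mid side [0.662  0.2426 0.0315] 0.77
saucer_mid top [0.4206 0.3032 0.0149] 0.56
saucer_mid top [ 0.6114 -0.3169  0.0445] 0.19
pot_mid top [0.5563 0.1011 0.0281] 0.91
pot_mid top [0.659  0.2393 0.03  ] 0.74
pot_mid top [0.6569 0.1353 0.0318] 0.62
```

```bash
python3 -m creep '[-0.0335,0.0215,-0.003,0,0,0,1, -0.0335,0.0215,-0.003,0,0,0,1, -0.0335,0.0215,-0.003,0,0,0,1, -0.0335,0.0215,-0.003,0,0,0,1, -0.0335,0.0215,-0.003,0,0,0,1]' 20| sed -n 2p
python3 -m creep '[-0.0335,0.0215,-0.003,0,0,0,1, 0,0,0,0,0,0,1, 0,0,0,0,0,0,1, 0,0,0,0,0,0,1, 0,0,0,0,0,0,1]' | sed -n 2p
python3 - <<'E'
from h import *
f=snap("wrist","w8.png",scale=1.5)
for d in cams.pinpoint("wrist","pot_mid")[:2]: print(np.round(d["centre"],4),d["confidence"])
plan(.559,.104,.051,91.3)
for a in range(0,360,90): print((proj(f,(.559+.03*np.cos(np.radians(a)),.104+.03*np.sin(np.radians(a)),.058))*1.5).round())
E
```

```text
eef_pos: [0.5349, 0.135, 0.1586]
eef_pos: [0.5563, 0.1045, 0.1625]
[0.5567 0.1042 0.0321] 0.91
[0.6517 0.1383 0.0306] 0.71
t 34.7 pos [0.5566 0.1045 0.163 ] head 91.4 tilt -1.0 F [0.4 0.  0.3] w 0.0943
TURN 0.07 SHIFT [-0.0005  0.0023  0.112 ]
[436. 289.]
[387. 238.]
[336. 287.]
[385. 335.]
```

View pics/w8.png

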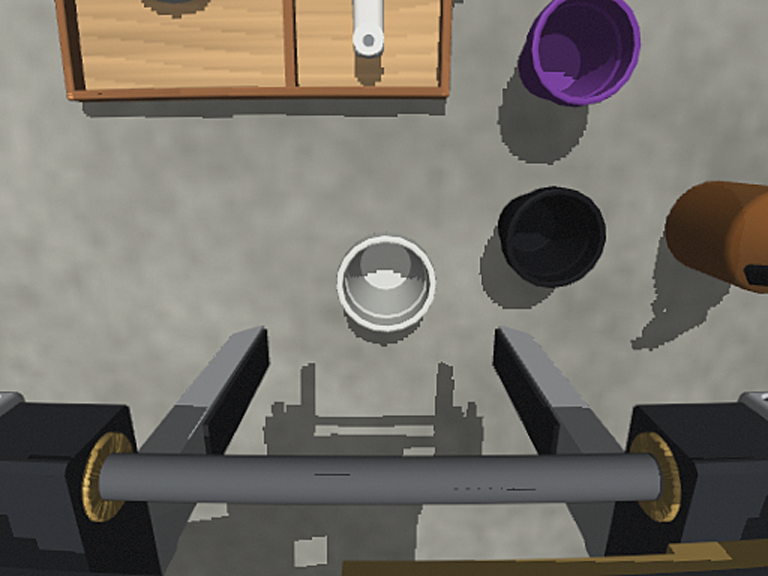

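The white pot's rim is centred at (386,283), which puts it 2.5 mm further in y. The black pot is at (552,237), clear of the right finger. I'll grip by the rim band.

```bash
python3 -m creep '[0.002,0.0023,0.03,0,0,0,0.7, 0,0,0.03,0,0,0,0.7, 0,0,0.03,0,0,0,0.7, 0,0,0.015,0,0,0,0.7, 0,0,0.006,0,0,0,0.7]' 20 | sed -n 2p
python3 -m creep '[0,0,0.003,0,0,0,0.7, 0,0,0,0,0,0,-1, 0,0,0,0,0,0,-1, 0,0,0,0,0,0,-1, 0,0,0,0,0,0,-1]'
python3 -m creep '[0,0,0,0,0,0,-1, 0,0,0,0,0,0,-1, 0,0,0,0,0,0,-1, 0,0,0,0,0,0,-1, 0,0,0,0,0,0,-1]'
python3 -m creep '[0,0,-0.005,0,0,0,-1, 0,0,-0.01,0,0,0,-1, 0,0,-0.015,0,0,0,-1, 0,0,-0.02,0,0,0,-1, 0,0,-0.01,0,0,0,-1]' | sed -n 2,6p
python3 - <<'E'
from h import *
plan(.4235,.3015,.1,91.3)
f=cams.grab_frame("wrist")
for d in cams.pinpoint("wrist","pot_mid")[:1]: print(np.round(d["centre"],4),d["confidence"])
E
```

```text
eef_pos: [0.5583, 0.1059, 0.0507]
time_s: 35.7
eef_pos: [0.5601, 0.1056, 0.0504]
tcp_rot: [2.196, 2.246, 0.001]
force: [-2.2, 0.3, 5.1]
grip_width: 0.0601
grip_force: 20.0
time_s: 36.2
eef_pos: [0.5602, 0.1055, 0.0504]
tcp_rot: [2.196, 2.246, 0.001]
force: [-2.0, 0.1, 6.3]
grip_width: 0.0603
grip_force: 20.0
eef_pos: [0.5609, 0.1056, 0.1121]
tcp_rot: [2.194, 2.244, 0.004]
force: [0.3, -0.9, -0.7]
grip_width: 0.0601
grip_force: 20.0
t 36.7 pos [0.5609 0.1056 0.1121] head 91.3 tilt -1.0 F [ 0.3 -0.9 -0.7] w 0.0601
TURN -0.01 SHIFT [ 0.199  -0.1329  0.0121]
[0.5569 0.1039 0.0904] 0.93
```

```bash
python3 -m creep '[0.0332,-0.0221,0,0,0,0,-1, 0.0332,-0.0221,0,0,0,0,-1, 0.0332,-0.0221,0,0,0,0,-1, 0.0332,-0.0221,0,0,0,0,-1, 0.0332,-0.0221,0,0,0,0,-1]' | sed -n 2p
python3 -m creep '[0.0332,-0.0221,0,0,0,0,-1, 0,0,0.01,0,0,0,-1, 0,0,0.01,0,0,0,-1, 0,0,0,0,0,0,-1, 0,0,0,0,0,0,-1]' | sed -n 2p
python3 -m creep '[0,0,0,0,0,0,-1, 0,0,0,0,0,0,-1, 0,0,0,0,0,0,-1, 0,0,0,0,0,0,-1, 0,0,0,0,0,0,-1]' | sed -n 2p
python3 - <<'E'
from h import *
plan(.4238,.3018,.0594,91.3)
f=snap("side","s9.png",(130,80,330,210),3.5)
for t in ["saucer_mid","pot_mid"]:
  for d in cams.pinpoint("side",t)[:3]: print(t,np.round(d["centre"],4),round(d["confidence"],2))
f=snap("wrist","w9.png",scale=1.5)
E
```

```text
eef_pos: [0.4438, 0.2699, 0.1086]
eef_pos: [0.4228, 0.3007, 0.0885]
eef_pos: [0.4226, 0.3017, 0.0894]
t 38.3 pos [0.4226 0.3017 0.0894] head 91.3 tilt -1.0 F [-0.2 -0.8 -0.3] w 0.0608
TURN -0.02 SHIFT [0.0001 0.0012 0.03  ]
saucer_mid [0.4245 0.3026 0.0143] 0.59
saucer_mid [0.5467 0.3035 0.0198] 0.29
pot_mid [0.4256 0.3037 0.0639] 0.71
pot_mid [0.6575 0.1353 0.0279] 0.68
pot_mid [0.6646 0.2421 0.0323] 0.51
```

View pics/s9.png

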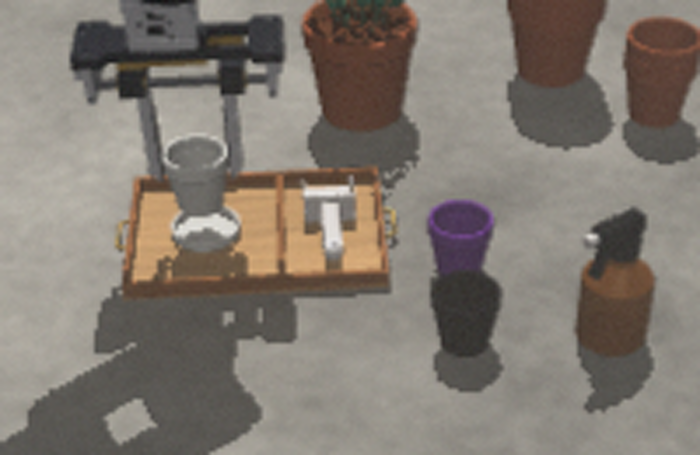

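View pics/w9.png

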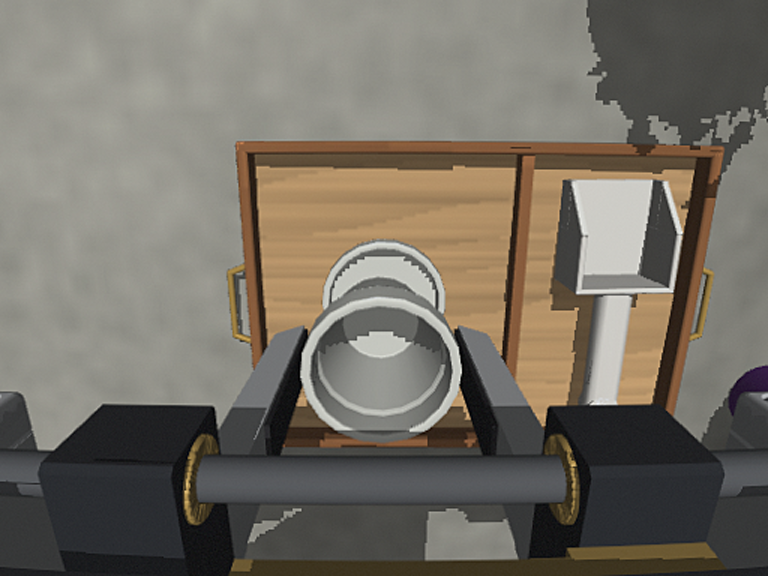

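The pot at (381,365) is upright and held concentric with the saucer at (384,295) below it. I'll lower gently.

```bash
python3 -m creep '[0,0.0012,0.01,0,0,0,-1, 0,0,0.008,0,0,0,-1, 0,0,0.006,0,0,0,-1, 0,0,0.002,0,0,0,-1, 0,0,0.001,0,0,0,-1]' | sed -n 2,4p
python3 -m creep '[0,0,0.001,0,0,0,-1, 0,0,0.0007,0,0,0,-1, 0,0,0.0005,0,0,0,-1, 0,0,0.0005,0,0,0,-1, 0,0,0.0003,0,0,0,-1]' | sed -n 2,4p
python3 -m creep '[0,0,0,0,0,0,-1, 0,0,0,0,0,0,-1, 0,0,0,0,0,0,-1, 0,0,0,0,0,0,-1, 0,0,0,0,0,0,-1]' | sed -n 2,4p
```

```text
eef_pos: [0.4234, 0.3016, 0.0617]
tcp_rot: [-2.196, -2.246, 0.001]
force: [-0.3, -0.6, -2.4]
eef_pos: [0.4238, 0.3019, 0.0595]
tcp_rot: [-2.196, -2.246, -0.001]
force: [-1.2, -0.2, 1.7]
eef_pos: [0.4238, 0.3019, 0.0595]
tcp_rot: [2.196, 2.246, 0.0]
force: [-1.1, 0.4, 1.8]
```

The contact is light (about 3 N), so the pot is seated. I'll release it, withdraw and inspect.

```bash
python3 -m creep '[0,0,0,0,0,0,-0.5, 0,0,0,0,0,0,0.2, 0,0,0,0,0,0,0.6, 0,0,0,0,0,0,0.74, 0,0,0,0,0,0,0.74]'
python3 -m creep '[0,0,0,0,0,0,0.74, 0,0,-0.02,0,0,0,0.74, 0,0,-0.03,0,0,0,0.74, 0,0,-0.03,0,0,0,0.74, 0,0,-0.03,0,0,0,0.74]' | sed -n 2p
python3 -m creep '[-0.03,0,0,0,0,0,0.74, -0.035,0,0,0,0,0,0.74, -0.035,0,0,0,0,0,0.74, -0.035,0,0,0,0,0,0.74, -0.03,0,0,0,0,0,0.74]' | sed -n 2p
python3 -m creep '[0,0,0,0,0,0,0.74, 0,0,0,0,0,0,0.74, 0,0,0,0,0,0,0.74, 0,0,0,0,0,0,0.74, 0,0,0,0,0,0,0.74]' | sed -n 1,6p
python3 - <<'E'
from h import *
f=snap("side","s10.png",(110,80,370,350),2.2)
for t in ["rake_mid","scoop_mid","funnel_mid","saucer_mid","pot_mid","dibber","mister"]:
  for d in cams.pinpoint("side",t)[:3]: print(t,np.round(d["centre"],3),round(d["confidence"],2))
E
```

```text
time_s: 40.5
eef_pos: [0.4236, 0.3016, 0.059]
tcp_rot: [2.196, 2.246, -0.0]
force: [0.5, -0.2, 0.7]
grip_width: 0.0805
grip_force: 0.0
eef_pos: [0.4235, 0.3016, 0.1702]
eef_pos: [0.4272, 0.1353, 0.1692]
time_s: 42.0
eef_pos: [0.4273, 0.1375, 0.1692]
tcp_rot: [-2.195, -2.248, 0.0]
force: [0.4, 0.0, -0.2]
grip_width: 0.0819
grip_force: 0.0
rake_mid [ 0.45  -0.294  0.008] 0.84
scoop_mid [0.546 0.304 0.021] 0.63
scoop_mid [ 0.452 -0.288  0.009] 0.17
funnel_mid [ 0.614 -0.312  0.039] 0.75
saucer_mid [0.422 0.301 0.012] 0.5
saucer_mid [0.426 0.306 0.032] 0.22
pot_mid [0.429 0.301 0.036] 0.88
pot_mid [0.657 0.134 0.03 ] 0.88
pot_mid [0.665 0.243 0.029] 0.76
dibber [ 0.794 -0.133 -0.002] 0.83
mister [ 0.788  0.139 -0.   ] 0.84
```

View pics/s10.png

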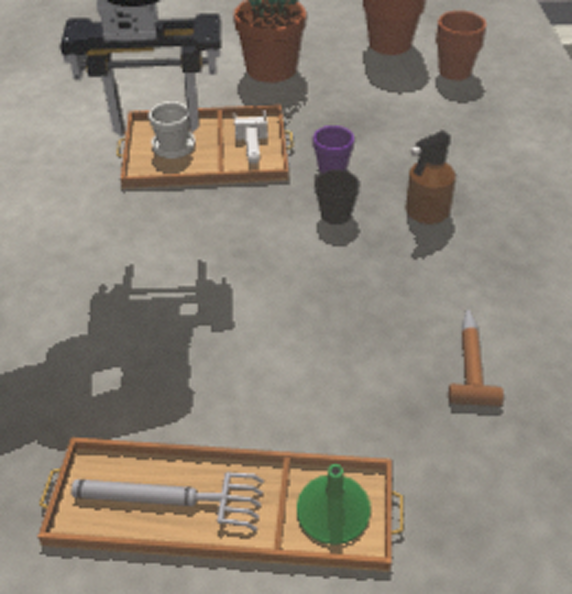

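The picture shows the rake at (165,495) in the long bay, the funnel upright at (335,510), the scoop at (252,140), and the pot in its saucer at (172,130). The dibber (475,365) and mister (432,180) are untouched. I'll hand in the job.

```bash
python3 -c "
from plant import job; print(job.job_done())"
```

```text
the job is handed in; nothing more can be done
None
```

Both kits are made up in the order asked and the job is handed in at 42 s: rake and funnel in the long tray, scoop and the white pot in its saucer in the broad tray, everything let go, and the dibber and mister left where they were.

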